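# Push the proud doming punch home

## Robot

A 6-joint arm with a two-finger parallel gripper is mounted at the origin on the work surface. World frame = base frame: x ahead of the robot, y to its left, z up, the work surface at z = 0. Lengths are in m, angles in degrees, forces in N, time in s.
With the tool pointing down it reaches from about 0.275 to 0.75 m from the base axis. Payload 10.2 kg.
Tool frame: the origin (TCP) lies at the very end of the fingers, on their centre line; the grasp point (between the pads) lies grip_depth behind it (grip_depth is the distance from the TCP to the grasp point, in m); z points along the fingers, y is the direction in which the jaws open and shut (so a half turn about z gives the same grasp; the last joint's range is limited). The gripper opens to 88 mm and grips with 3 to 60 N. Pads are 18 mm wide; open, the fingers measure 123 mm over their backs; the gripper's body (75 mm by 187 mm) begins 45 mm behind the grasp point.
Start: joints at [59.851, 17.928, 85.812, -0, 76.261, -12.8], TCP at [0.157, 0.501, 0.239] pointing down, gripper open.
Joint ranges: [-168.41, 168.41], [-55.51, 124.54], [10.69, 146.95], [-70.63, 250.63], [1, 178], [-165.06, 165.06]. Speed limits (degrees/s): [136.94, 136.94, 172.46, 180, 180, 180].

## Interface

Orientations are given as a 3x3 rotation matrix whose columns are the frame's x, y, z axes.
In Python, from cell import * gives the robot as it stands. The module is installed in compiled form; this text tells all that it offers.
- The arm moves only by the tool jog_arm, never from a script. Its argument "rows" is one flat list of numbers, 7 for each row, row after row: the turn, a rotation vector about the tool's x, y, z in degrees, then the shift along the tool's x, y, z in cm, then the opening, from 0 (shut) to 1 (fully open). In form: [ax, ay, az, tx, ty, tz, gripper, ax, ay, az, tx, ty, tz, gripper, ...]. A call has 1 to 12 rows; each row shifts and turns the pose as measured when the row begins, along the tool's axes as they then stand; what a row does not reach is not made up. A row lasts 1/10 s, in which the tool goes at most 50 mm and 8.59 degrees, less where a joint would pass 70% of its speed; a pose out of reach is approached as far as the arm can. A call is refused whole if a number of a shift passes 5 or a number of a turn 8.59, either way. A call with a gripper value outside its range is refused whole. The fingers move at their own pace and stop on an object; "force" is the grip in N (left out, the last holds). Time passes only in rows, so rows that do not move let the fingers close. It gives the time, the measured TCP pose, the force and the opening at its end, in the units of the state.
- observe(): the state, without advancing time (a new reading comes with each control period).
- camera(name): name is "scene" or "side" or "wrist"; returns a dict with "color" (400x640x3 uint8, blue, green, red), "z_map" (400x640 float32, m along the optical axis (not along the pixel's ray), 0 where there is no reading), "K" (3x3 intrinsics, pixels), "R" (3x3) and "t" (3): a world point X has camera coordinates R X + t; the wrist camera has in their place "mount" (4x4, takes a point from camera to tool coordinates, whose origin is the TCP and whose axes are the flange's). Camera axes: x right, y down, z forward; pixel columns grow to the right and rows downward; lengths in m; the calibration is good to about 2 mm. A picture is of the moment at which its call begins: read the wrist's pose just before it.
- hand_in(): hands the job in, once; it reports no verdict.
Trained networks look in the newest picture that a camera, given by its name, has taken for a name from the list of things; names that differ only in an ending like _2 or _b are one class to them, and where a whole thing is asked for, a point or a joint stands for the part that bears it (a point fixed in the world has none). Each returns a list of dicts, best first, with "score" (0 to 1); they miss things now and then, are a little off and sometimes report something else, mostly with a low value. They report only what shows in the picture. A call takes as long as a camera call.
- boxes_of(camera, target): "location" ([x, y, z] in m, in world coordinates, good to about 4 mm: the middle of the surface that is visible of it).
The state is a dict: "time": time; "joint_positions": joint angles; "qvel": joint speeds; "joint_efforts": joint torques, N m; "position": TCP position; "eef_rot": TCP orientation; "force": force on the tool from outside, world axes, zero at the start; "torque": the same for the moment, N m; "opening": opening from 0.0 (shut) to 1.0 (fully open).
Only numpy, scipy, OpenCV 4.12 (cv2) and the standard library are available. Lean on these libraries where they do the work, as an engineer would, in place of code of your own. Each camera call takes 0.05 s, during which the arm holds its last target.

## Task

One of the four steel doming punches in the wooden stand, the one with the smallest ball head, is sticking up with its collar off the wood. With closed fingertips on its head, gently press it straight down until its collar sits on the wood like the others, without ever pulling it up, then raise the hand well clear, at least 10 cm above it. Leave the other three punches, the stamp box, the steel bench block and the hammer untouched.

Things in the scene. Friction and masses are not known exactly. Their poses are not given: they have to be found in the camera images.
- stand: Fixed wooden stand, a block 80 (x) x 250 (y) x 45 mm high; origin at the centre of its underside on the bench. The four punches stand upright in one row along its y axis, 60 mm apart, at y = -90, -30, 30 and 90 mm (x = 0), in any order. Each has a 10 mm shank and a collar 20 mm across and 5 mm thick that rests on the stand's top when home.
- small_punch_top (a point): Centre of the very top of the small-ball punch's head. The point's z axis is up along the shank. Ball 14 mm across, the smallest of the heads. When home this point is 55 mm above the stand's top (100 mm above the bench); it starts 16 to 21 mm higher.
- small_punch (a joint): Height state of the small-ball punch in m: 0 = home (collar resting on the wood), negative = standing up out of its hole by that much; grows as it goes down. It cannot go below home. Starts at -0.021 to -0.016. It slides stiffly, straight up and down: about 4 N moves it slowly, it stays where it is left, and it meets a solid stop at 0, so a push of 8 to 12 N seats it; more than 40 N is too hard. The punch weighs about 80 g.
- medium_punch_top (a point): Centre of the very top of the medium punch's head. The point's z axis is up along the shank. Straight steel punch with ball head 22 mm across; this point is 60 mm above the stand's top (105 mm above the bench). Already home; leave alone.
- medium_punch (a joint): Height state of the medium punch in m: 0 = home (collar resting on the wood), negative = standing up out of its hole by that much; grows as it goes down. It cannot go below home. Starts home at 0 and must stay there.
- large_punch_top (a point): Centre of the very top of the large punch's head. The point's z axis is up along the shank. Straight steel punch with ball head 30 mm across; this point is 66 mm above the stand's top (111 mm above the bench). Already home; leave alone.
- large_punch (a joint): Height state of the large punch in m: 0 = home (collar resting on the wood), negative = standing up out of its hole by that much; grows as it goes down. It cannot go below home. Starts home at 0 and must stay there.
- flat_punch_top (a point): Centre of the very top of the flat punch's head. The point's z axis is up along the shank. Straight steel punch with flat cylindrical head 22 mm across and 14 mm high, the tallest punch; this point is 85 mm above the stand's top (130 mm above the bench). Already home; leave alone.
- flat_punch (a joint): Height state of the flat punch in m: 0 = home (collar resting on the wood), negative = standing up out of its hole by that much; grows as it goes down. It cannot go below home. Starts home at 0 and must stay there.
- bench_block: Loose steel bench block 60 x 60 x 22 mm lying on the robot's side of the stand; origin at the centre of its underside. Leave alone.
- stamp_box: Loose blue open box 50 (x) x 80 (y) mm with two rows of square steel stamps standing in it, 44 mm high in all, on the robot's side of the stand; origin at the centre of its underside. Leave alone.
- hammer: Loose hammer 240 mm long lying along its x axis (handle towards -x) on the far side of the stand, under 40 mm high; origin under its middle. Leave alone.

How it is judged (in metres and radians):
On the way, in this order (a step that is already met when the one before it is completed fails the run):
1. the fingertips press on the small-ball punch while it still stands proud (contact force between the fingers and small_punch above 0.5 N and value of joint small_punch below -0.005 m), for 0.05 s.
2. the small-ball punch is home, its collar on the wood (value of joint small_punch above -0.0025 m), for 0.1 s.
At the end, for the whole second after the job is handed in: The small-ball punch is down within 2.5 mm of home, the other three are within 2 mm of home, the bench block, stamp box and hammer are at rest within 6 mm of where they began, and the hand is clear above (grasp point at least 90 mm from the punch's head and 70 mm higher) (value of joint small_punch above -0.0025 m and distance between the grasp point and small_punch_top above 0.09 m and z of the grasp point in the frame of small_punch_top above 0.07 m and value of joint medium_punch between -0.002 and 0.002 m and value of joint large_punch between -0.002 and 0.002 m and value of joint flat_punch between -0.002 and 0.002 m and distance of each of bench_block, stamp_box, hammer from where it was at the start of the episode below 0.006 m and linear speed of each of bench_block, stamp_box, hammer below 0.02 m/s); the robot touches nothing.
It fails at once if the small-ball punch is pulled up (more than 25 mm above home) (value of joint small_punch below -0.025 m).
It fails at once if the small-ball punch is pressed harder than 40 N (contact force between any of the fingers, the arm and small_punch above 40 N).
It fails at once if another punch is touched or moved (contact force between any of the arm, the fingers and medium_punch above 0.5 N or contact force between any of the arm, the fingers and large_punch above 0.5 N or contact force between any of the arm, the fingers and flat_punch above 0.5 N or not (value of joint medium_punch between -0.002 and 0.002 m) or not (value of joint large_punch between -0.002 and 0.002 m) or not (value of joint flat_punch between -0.002 and 0.002 m)).
It fails at once if the bench block, stamp box or hammer is touched or moved by more than 6 mm (contact force between any of the arm, the fingers and bench_block above 0.5 N or distance of any of bench_block, stamp_box, hammer from where it was at the start of the episode above 0.006 m or contact force between any of the arm, the fingers and stamp_box above 0.5 N or contact force between any of the arm, the fingers and hammer above 0.5 N).
It also fails if it takes over 32 s, if anything falls off the work surface, if the arm or the gripper's body presses on something with over 40 N, if the wrist force passes 120 N, or if a joint passes its speed limit or range.

## Working session

There is one attempt and no reset: what is moved stays moved. The work goes in short steps, Python scripts to look and compute and a tool call to move; the robot and the scene stay as the last step left them, time stands still between calls to the robot, and variables do not carry over. Pictures are saved under pics/ and viewed, and the job is handed in when it is done.

Besides the shell and the picture viewer there is one more tool, called after "Request:" by a JSON object that holds its "name" and its "arguments", one argument or row to a line. jog_arm: Moves the arm, as the interface text tells. Its arguments: {"type":"object","properties":{"rows":{"type":"array","items":{"type":"number"}},"force":{"type":"number"}},"required":["rows"]}

```bash
mkdir -p pics; python3 - <<'E'
from cell import *
import cv2, numpy as np
s=observe(); print(s['time'],s['position'],s['eef_rot'],s['force'],s['opening'])
for n in ['scene','side']:
    c=camera(n); cv2.imwrite(f'pics/{n}0.png',c['color']); np.savez(f'{n}0.npz',**c)
    for t in ['small_punch','medium_punch','large_punch','flat_punch','stand','stamp_box','bench_block','hammer','small_punch_top']:
        print(n,t,[(np.round(d['location'],3).tolist(),round(d['score'],2)) for d in boxes_of(n,t)[:3]])
print(observe()['time'])
E
```

```text
0.0 [0.15642437 0.50088597 0.23816796] [[-9.54515391e-01  2.98160936e-01 -6.52247371e-04]
 [ 2.98161511e-01  9.54514770e-01 -1.12587248e-03]
 [ 2.86888557e-04 -1.26913767e-03 -9.99999153e-01]] [ 0.36075573  0.18937219 -0.34292845] 0.9971423284961646
scene small_punch [([0.497, -0.021, 0.083], 0.58)]
scene medium_punch [([0.547, 0.085, 0.084], 0.62)]
scene large_punch [([0.52, 0.028, 0.095], 0.78)]
scene flat_punch [([0.569, 0.142, 0.101], 0.72)]
scene stand [([0.536, 0.034, 0.047], 0.57)]
scene stamp_box [([0.412, 0.021, 0.021], 0.83)]
scene bench_block [([0.462, 0.169, 0.019], 0.84)]
scene hammer [([0.675, 0.019, 0.026], 0.87)]
scene small_punch_top [([0.5, -0.022, 0.077], 0.54)]
side small_punch [([0.492, -0.018, 0.083], 0.75)]
side medium_punch [([0.539, 0.089, 0.078], 0.84), ([0.49, -0.02, 0.084], 0.53), ([0.566, 0.146, 0.099], 0.47)]
side large_punch [([0.512, 0.039, 0.095], 0.56)]
side flat_punch [([0.565, 0.148, 0.1], 0.58)]
side stand [([0.524, 0.092, 0.048], 0.69)]
side stamp_box [([0.402, 0.054, 0.026], 0.88), ([0.494, -0.022, 0.08], 0.47)]
side bench_block [([0.461, 0.19, 0.022], 0.75)]
side hammer [([0.678, 0.057, 0.022], 0.95)]
side small_punch_top [([0.495, -0.016, 0.081], 0.47)]
1.0
```

View pics/scene0.png

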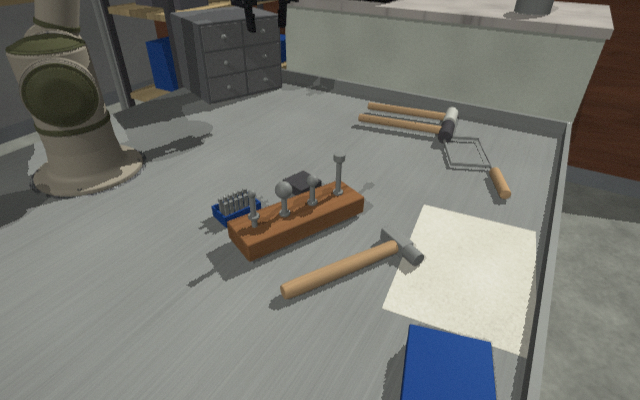

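View pics/side0.png

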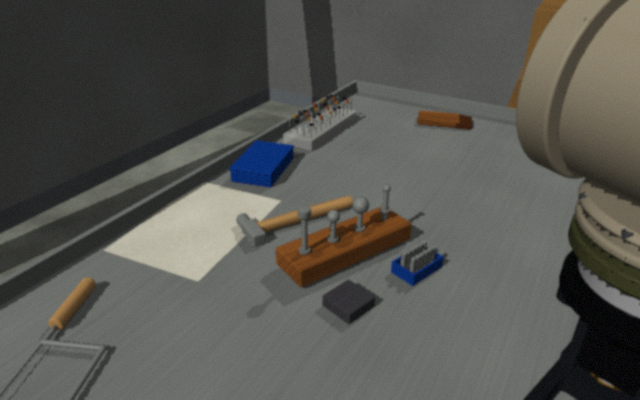

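The scene view shows the row as small (254,195), large (284,190), medium (313,183) and flat (339,158). The side view shows the small one at (386,188), at the far end. The blue box is beside it and the hammer is behind. I'll refine the positions from the depth maps.

```bash
cat > h.py <<'E'
import numpy as np, cv2
from scipy.optimize import least_squares
def cloud(c,R=None,t=None):
    z=c['z_map'];K=c['K'];v,u=np.mgrid[:z.shape[0],:z.shape[1]]
    P=np.stack([(u-K[0,2])/K[0,0]*z,(v-K[1,2])/K[1,1]*z,z],-1)
    if R is None: R,t=c['R'],c['t']
    return (P-t)@R, z>0   # R^T (P-t)
def sphere(p,r):
    f=lambda q:np.linalg.norm(p-q,axis=1)-r
    return least_squares(f,p.mean(0)+[0,0,-r/2],loss='soft_l1',f_scale=.001)
E
python3 - <<'E'
from h import *
for n in ['scene','side']:
    c=dict(np.load(n+'0.npz')); W,ok=cloud(c)
    print(n,'cam',-c['R'].T@c['t'])
    for nm,xy,zlo,r in [('small',(.497,-.02),.100,.007),('large',(.521,.034),.083,.015),('medium',(.545,.088),.084,.011),('flat',(.569,.144),.117,None)]:
        m=ok&(np.hypot(W[...,0]-xy[0],W[...,1]-xy[1])<.025)&(W[...,2]>zlo)
        p=W[m]
        if len(p)<3: print(n,nm,len(p));continue
        print(n,nm,len(p),p.mean(0).round(4),'ztop',np.sort(p[:,2])[-4:].round(4), end=' ')
        if r:
            s=sphere(p,r); print('ctr',s.x.round(4),'res',np.abs(s.fun).mean().round(4))
        else: print()
        if nm=='small':
            v,u=np.nonzero(m); print(u.min(),u.max(),v.min(),v.max())
    I=c['color']; 
    u,v=(254,205) if n=='scene' else (386,205)
    a=I[v-50:v+40,u-40:u+110] if n=='scene' else I[v-40:v+50,u-110:u+40]
    cv2.imwrite(f'pics/{n}0z.png',cv2.resize(a,None,fx=5,fy=5,interpolation=cv2.INTER_CUBIC))
E
```

```text
scene cam [ 0.85181073 -0.43074043  0.46570402]
scene small 74 [ 0.4964 -0.0228  0.1105] ztop [0.1166 0.117  0.1172 0.1181] ctr [ 0.494  -0.0203  0.1092] res 0.0009
247 255 190 200
scene large 240 [0.5235 0.0279 0.1002] ztop [0.1099 0.1099 0.1101 0.1103] ctr [0.5187 0.0349 0.0948] res 0.0006
scene medium 117 [0.5464 0.0839 0.0967] ztop [0.1033 0.1033 0.1038 0.104 ] ctr [0.5436 0.0895 0.0927] res 0.0006
scene flat 115 [0.5706 0.1392 0.1252] ztop [0.1295 0.1295 0.1296 0.1297] 
side cam [0.19881783 0.73963877 0.55613827]
side small 62 [ 0.4935 -0.0159  0.1106] ztop [0.1171 0.1177 0.118  0.1182] ctr [ 0.4945 -0.0192  0.1099] res 0.0012
383 390 184 194
side large 218 [0.516  0.043  0.1013] ztop [0.1115 0.1118 0.1118 0.1119] ctr [0.5199 0.035  0.0962] res 0.0008
side medium 130 [0.5418 0.0952 0.0979] ztop [0.105  0.1052 0.1056 0.1059] ctr [0.5444 0.0899 0.094 ] res 0.0008
side flat 153 [0.5663 0.149  0.1264] ztop [0.1313 0.1315 0.1316 0.1317]
```

Both cameras agree: small ball centre is at (0.494,-0.020), top at about 0.117. The row spacing is 60 mm and the direction is (0.41,0.91). I'll move with the fingers closed and turn the jaws perpendicular to the row.

Request:
{"name": "jog_arm", "arguments": {
  "rows": [0,0,8.1,-3.5,-2.9,0,0,0,0,8.1,-3.9,-2.4,0,0,0,0,8.1,-4.2,-1.8,0,0,0,0,8.1,-4.4,-1.2,0,0,0,0,8.1,-4.5,-0.6,0,0,0,0,8.1,-4.6,0.1,0,0],
  "force": 20
}}

```text
time: 1.6
position: [0.3057, 0.2654, 0.2383]
eef_rot: [[-0.387, 0.922, 0.001], [0.922, 0.387, 0.001], [0.001, 0.002, -1.0]]
force: [0.3, 0.3, -0.5]
opening: 0.483
```

Request:
{"name": "jog_arm", "arguments": {
  "rows": [0,0,5.9,-4.2,0.8,0,0,0,0,5.9,-4.1,1.2,0,0,0,0,5.9,-4.0,1.6,0,0,0,0,5.9,-3.8,2.0,0,0,0,0,5.9,-3.5,2.4,0,0,0,0,5.9,-3.3,2.8,0,0,0,0,5.9,-3.0,3.1,0,0,0,0,5.9,-2.6,3.4,0,0,0,0,0,0,0,0,0]
}}

```text
time: 2.5
position: [0.4965, -0.0425, 0.2397]
eef_rot: [[0.455, 0.891, 0.007], [0.891, -0.455, 0.001], [0.004, 0.005, -1.0]]
force: [0.4, 1.3, -0.6]
opening: 0.007
```

```bash
cat > w.py <<'E'
from cell import *
from h import *
import sys
s=observe(); c=camera('wrist'); cv2.imwrite(f'pics/{sys.argv[1]}.png',c['color'])
M=c['mount']; T=np.eye(4); T[:3,:3]=s['eef_rot'];T[:3,3]=s['position']; A=T@M; R=A[:3,:3].T; t=-R@A[:3,3]
W,ok=cloud(c,R,t)
P=np.array(s['position']);E=np.array(s['eef_rot']); print(s['time'],P.round(4),E.round(4).tolist(),np.round(s['force'],2),s['opening'])
for nm,xy,zlo,r in [('small',(.4943,-.0198),float(sys.argv[2]),.007),('large',(.5193,.035),.086,.015),('medium',(.544,.0897),.086,.011)]:
    m=ok&(np.hypot(W[...,0]-xy[0],W[...,1]-xy[1])<.022)&(W[...,2]>zlo)&(W[...,2]<.125); p=W[m]
    if len(p)<5: print(nm,len(p)); continue
    q=sphere(p,r); v,u=np.nonzero(m)
    print(nm,len(p),'ctr',q.x.round(4),'top',(q.x[2]+r).round(4),'res',np.abs(q.fun).mean().round(4),'px',u.mean(),v.mean(),'tool off cm',((q.x-P)@E*100).round(2))
st=ok&(np.abs(W[...,2]-.045)<.006)&(np.hypot(W[...,0]-.4943,W[...,1]+.0198)<.04); 
if st.sum(): print('stand top z',np.median(W[st][:,2]).round(4))
E
python3 w.py w1 .102
```

```text
2.5 [ 0.4965 -0.0425  0.2397] [[0.4546, 0.8907, 0.0065], [0.8907, -0.4546, 0.0014], [0.0042, 0.0052, -1.0]] [ 0.44  1.31 -0.58] 0.007116286055630684
small 219 ctr [ 0.4947 -0.021   0.1105] top 0.1175 res 0.0003 px 302.0228310502283 165.0365296803653 tool off cm [ 1.77 -1.21 12.92]
large 1089 ctr [0.5196 0.0335 0.0955] top 0.1105 res 0.0004 px 298.48576675849404 89.2157943067034 tool off cm [ 7.76 -1.48 14.44]
medium 584 ctr [0.5444 0.0882 0.0936] top 0.1046 res 0.0004 px 293.8013698630137 10.568493150684931 tool off cm [13.75 -1.75 14.65]
stand top z 0.0446
```

Request:
{"name": "jog_arm", "arguments": {
  "rows": [0.3,-0.24,-1.3,0.9,-0.6,2.5,0,0,0,0,0.9,-0.6,2.5,0,0,0,0,0,0,2.0,0,0,0,0,0,0,0,0,0,0,0,0,0,0,0]
}}

```text
time: 3.05
position: [0.4911, -0.0145, 0.1693]
eef_rot: [[0.423, 0.906, 0.001], [0.906, -0.423, 0.001], [0.001, 0.0, -1.0]]
force: [-0.4, 0.3, 0.4]
opening: 0.004
```

```bash
python3 w.py w2 .102
```

```text
3.05 [ 0.4911 -0.0145  0.1693] [[0.4231, 0.9061, 0.0008], [0.9061, -0.4231, 0.0009], [0.0012, 0.0003, -1.0]] [-0.35  0.35  0.42] 0.004371775027620635
small 364 ctr [ 0.4948 -0.0211  0.1103] top 0.1173 res 0.0004 px 325.3598901098901 220.8956043956044 tool off cm [-0.45  0.61  5.9 ]
large 1734 ctr [0.5196 0.0335 0.0955] top 0.1105 res 0.0004 px 324.5530565167243 124.99365628604383 tool off cm [5.54 0.54 7.39]
medium 1202 ctr [0.5445 0.0881 0.0936] top 0.1046 res 0.0004 px 324.1838602329451 21.640599001663894 tool off cm [11.55  0.48  7.59]
stand top z 0.0446
```

View pics/w2.png

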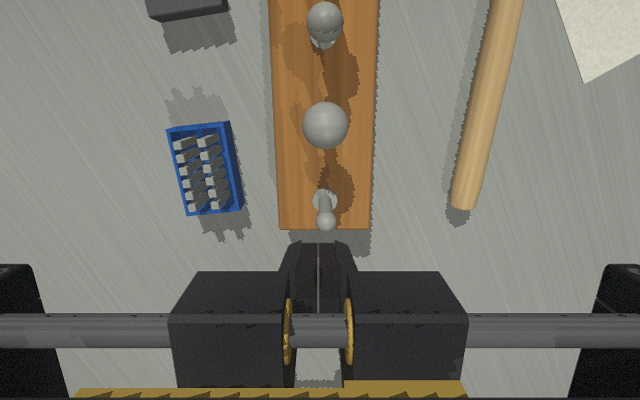

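The wrist view shows the small ball at (325,221), just ahead of the closed fingertips, and the large ball at (324,125). The hand is clear of everything. Next I'll centre over the ball and come down to about 1 cm above it.

Request:
{"name": "jog_arm", "arguments": {
  "rows": [0,0,0,-0.4,0.6,1.0,0,0,0,0,0,0,1.0,0,0,0,0,0,0,1.0,0,0,0,0,0,0,0,0,0,0,0,0,0,0,0]
}}

```text
time: 3.6
position: [0.4961, -0.0216, 0.1388]
eef_rot: [[0.423, 0.906, 0.004], [0.906, -0.423, 0.0], [0.002, 0.004, -1.0]]
force: [0.3, -1.0, 0.3]
opening: 0.005
```

```bash
python3 w.py w3 .102; python3 - <<'E'
from cell import *
import cv2
for n in ['scene','side']:
    c=camera(n)['color']; a=c[130:250,200:360] if n=='scene' else c[130:250,290:450]
    cv2.imwrite(f'pics/{n}3.png',cv2.resize(a,None,fx=4,fy=4,interpolation=cv2.INTER_CUBIC))
E
```

```text
3.6 [ 0.4961 -0.0216  0.1388] [[0.4231, 0.9061, 0.0042], [0.9061, -0.4231, 0.0], [0.0018, 0.0038, -1.0]] [ 0.25 -1.03  0.35] 0.005344723832976605
small 446 ctr [ 0.4948 -0.0211  0.1104] top 0.1174 res 0.0004 px 313.2757847533632 232.5695067264574 tool off cm [-0.01 -0.15  2.83]
large 2363 ctr [0.5196 0.0334 0.0955] top 0.1105 res 0.0003 px 312.03343207786713 122.29369445619974 tool off cm [ 5.97 -0.21  4.33]
medium 888 ctr [0.5445 0.0882 0.0936] top 0.1046 res 0.0004 px 310.3817567567568 10.45608108108108 tool off cm [11.99 -0.27  4.53]
stand top z 0.0446
```

View pics/scene3.png

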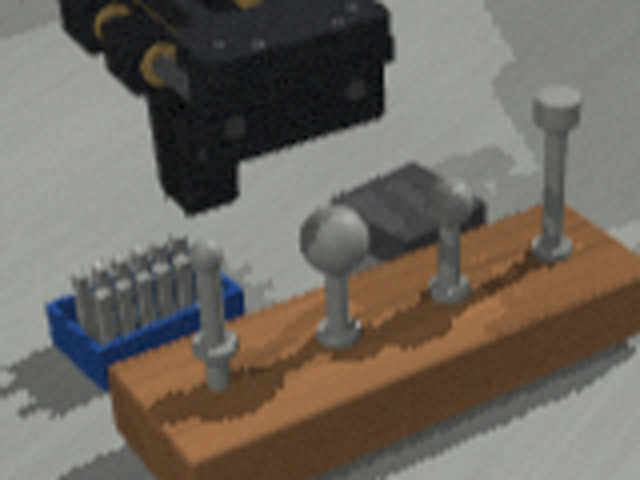

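View pics/side3.png

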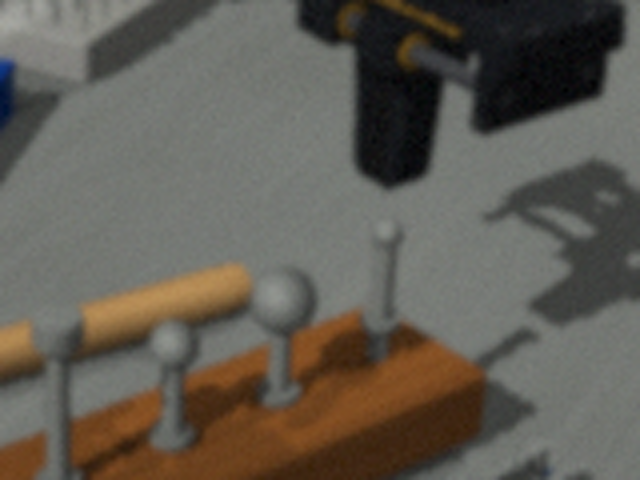

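Both views show the small punch clearly proud, with its collar off the wood, and the fingertips above it. The hand clears the other punches. The remaining offset is -1.5 mm in tool y, so I'll fix that and descend slowly.

Request:
{"name": "jog_arm", "arguments": {
  "rows": [0.2,-0.1,0,0,-0.15,0.5,0,0,0,0,0,0,0.5,0,0,0,0,0,0,0.4,0,0,0,0,0,0,0.2,0,0,0,0,0,0,0,0]
}}

```text
time: 4.25
position: [0.4948, -0.0208, 0.122]
eef_rot: [[0.423, 0.906, 0.001], [0.906, -0.423, -0.001], [0.0, 0.001, -1.0]]
force: [-0.0, 0.5, 0.2]
opening: 0.008
```

```bash
python3 w.py w4 .102
```

```text
4.25 [ 0.4948 -0.0208  0.122 ] [[0.4228, 0.9062, 0.0013], [0.9062, -0.4228, -0.0005], [0.0001, 0.0014, -1.0]] [-0.03  0.45  0.22] 0.007878050020387455
small 327 ctr [ 0.4993 -0.0129  0.1174] top 0.1244 res 0.0023 px 316.64220183486236 240.57186544342508 tool off cm [0.9  0.07 0.46]
large 2827 ctr [0.5196 0.0334 0.0955] top 0.1105 res 0.0004 px 314.7000353731871 125.61301733286169 tool off cm [ 5.96 -0.05  2.65]
medium 644 ctr [0.5446 0.0882 0.0939] top 0.1049 res 0.0004 px 313.0667701863354 7.503105590062112 tool off cm [11.99 -0.1   2.82]
stand top z 0.0446
```

Centred; this last small-ball fit picked up the fingertip pixels, so I'm ignoring it. Now I press in small steps.

Request:
{"name": "jog_arm", "arguments": {
  "rows": [0,0,0,0,0,0.2,0,0,0,0,0,0,0.2,0,0,0,0,0,0,0.2,0,0,0,0,0,0,0.15,0]
}}

```text
time: 4.7
position: [0.4952, -0.0209, 0.1149]
eef_rot: [[0.423, 0.906, 0.003], [0.906, -0.423, -0.001], [0.0, 0.003, -1.0]]
force: [-0.5, -0.1, 3.2]
opening: 0.004
```

Request:
{"name": "jog_arm", "arguments": {
  "rows": [0,0,0,0,0,0.15,0,0,0,0,0,0,0.15,0,0,0,0,0,0,0.15,0]
}}

```text
time: 5.0
position: [0.4953, -0.0209, 0.1103]
eef_rot: [[0.423, 0.906, 0.003], [0.906, -0.423, -0.001], [0.0, 0.003, -1.0]]
force: [-1.6, 0.4, 3.1]
opening: 0.008
```

Request:
{"name": "jog_arm", "arguments": {
  "rows": [0.1,0,0,0,-0.03,0.15,0,0,0,0,0,0,0.15,0,0,0,0,0,0,0.15,0]
}}

```text
time: 5.3
position: [0.4952, -0.0209, 0.1056]
eef_rot: [[0.423, 0.906, 0.002], [0.906, -0.423, -0.0], [0.0, 0.002, -1.0]]
force: [-2.1, -0.6, 3.2]
opening: 0.006
```

Request:
{"name": "jog_arm", "arguments": {
  "rows": [0,0,0,0,-0.04,0.15,0,0,0,0,0,0,0.15,0]
}}

```text
time: 5.5
position: [0.4951, -0.0209, 0.1024]
eef_rot: [[0.423, 0.906, 0.003], [0.906, -0.423, -0.001], [0.0, 0.003, -1.0]]
force: [-0.3, -0.7, 2.2]
opening: 0.003
```

Request:
{"name": "jog_arm", "arguments": {
  "rows": [0,0,0,0,-0.02,0.1,0]
}}

```text
time: 5.6
position: [0.4951, -0.0208, 0.1014]
eef_rot: [[0.423, 0.906, 0.003], [0.906, -0.423, -0.001], [0.001, 0.003, -1.0]]
force: [-0.3, -0.7, 3.0]
opening: 0.004
```

Request:
{"name": "jog_arm", "arguments": {
  "rows": [0,0,0,0,0,0.1,0]
}}

```text
time: 5.7
position: [0.4951, -0.0209, 0.1003]
eef_rot: [[0.423, 0.906, 0.003], [0.906, -0.423, -0.001], [0.0, 0.003, -1.0]]
force: [0.8, 0.5, 3.1]
opening: 0.007
```

Near home now; continuing in small steps until the force rises at the stop.

Request:
{"name": "jog_arm", "arguments": {
  "rows": [0,0,0,0,0,0.05,0]
}}

```text
time: 5.8
position: [0.4952, -0.0209, 0.0998]
eef_rot: [[0.423, 0.906, 0.003], [0.906, -0.423, -0.001], [0.001, 0.003, -1.0]]
force: [-1.4, -0.2, 7.7]
opening: 0.004
```

Request:
{"name": "jog_arm", "arguments": {
  "rows": [0,0,0,0,0,0.05,0]
}}

```text
time: 5.9
position: [0.4953, -0.0209, 0.0997]
eef_rot: [[0.423, 0.906, 0.004], [0.906, -0.423, -0.001], [0.001, 0.004, -1.0]]
force: [-2.8, 0.1, 9.6]
opening: 0.004
```

The force rose to 9.6 N at z = 0.0997 and motion stopped, so the punch is on its stop. I'll hold briefly, then rise straight up.

Request:
{"name": "jog_arm", "arguments": {
  "rows": [0,0,0,0,0,0.03,0,0,0,0,0,0,0,0,0,0,0,0,0,-0.5,0,0,0,0,0,0,-1,0,0,0,0,0,0,-2,0,0,0,0,0,0,-3,0,0,0,0,0,0,-3,0,0,0,0,0,0,-3,0,0,0,0,0,0,-2,0,0,0,0,0,0,0,0,0,0,0,0,0,0,0]
}}

```text
time: 7.0
position: [0.4932, -0.02, 0.2528]
eef_rot: [[0.423, 0.906, 0.001], [0.906, -0.423, 0.0], [0.001, 0.001, -1.0]]
force: [0.3, 0.3, -0.8]
opening: 0.007
```

```bash
python3 w.py w5 .085; python3 - <<'E'
from cell import *
from h import *
for n in ['scene','side']:
    C=camera(n);c=C['color']; a=c[130:250,200:360] if n=='scene' else c[130:250,290:450]
    cv2.imwrite(f'pics/{n}5.png',cv2.resize(a,None,fx=4,fy=4,interpolation=cv2.INTER_CUBIC))
    for t in ['stamp_box','bench_block','hammer']: print(n,t,[np.round(d['location'],3) for d in boxes_of(n,t)[:1]])
E
```

```text
7.0 [ 0.4932 -0.02    0.2528] [[0.4226, 0.9063, 0.001], [0.9063, -0.4226, 0.0001], [0.0005, 0.0009, -1.0]] [ 0.3   0.28 -0.81] 0.0066908430834491574
small 171 ctr [ 0.4946 -0.0211  0.0925] top 0.0995 res 0.0003 px 318.39766081871346 176.85380116959064 tool off cm [-0.05  0.16 16.03]
large 940 ctr [0.5195 0.0335 0.0955] top 0.1105 res 0.0004 px 317.8159574468085 110.82446808510639 tool off cm [ 5.96  0.11 15.73]
medium 604 ctr [0.5444 0.0881 0.0936] top 0.1046 res 0.0004 px 317.19867549668874 35.93543046357616 tool off cm [11.96  0.06 15.93]
stand top z 0.0446
scene stamp_box [array([0.41 , 0.02 , 0.021])]
scene bench_block [array([0.464, 0.168, 0.02 ])]
scene hammer [array([0.674, 0.021, 0.026])]
side stamp_box [array([0.403, 0.051, 0.021])]
side bench_block [array([0.461, 0.191, 0.022])]
side hammer [array([0.681, 0.061, 0.022])]
```

View pics/scene5.png

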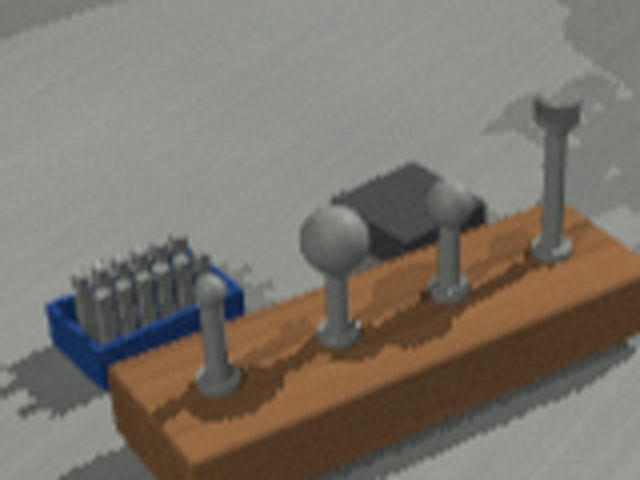

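View pics/side5.png

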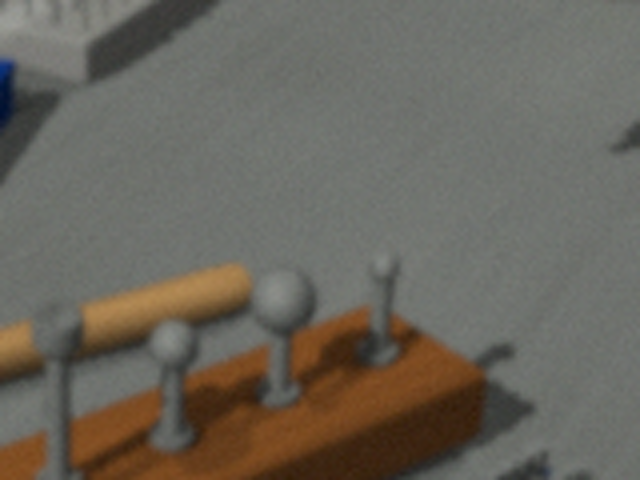

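Both views show the small punch's collar on the wood (scene crop at 215,378; side crop at 380,350). The wrist camera puts its top at 99.5 mm. The other things look unmoved and the hand is 15 cm above, so I'm handing in.

```bash
python3 -c "
from cell import *
print(observe()['qvel']); print(hand_in())"
```

```text
[-0.00999574 -0.20856745 -0.14719572  0.01762564  0.09570153  0.04819256]
the job is handed in; nothing more can be done
None
```

I pressed the small-ball punch straight down with closed fingertips until its collar sat on the wood. I then raised the hand about 15 cm above it and handed the job in at about 7 s. The hand-in reports no verdict.

- **Press:** the force read about 3 N while the punch slid. It rose to 9.6 N at z = 0.0997 m, where the fingertips stopped moving. I then pressed one last 0.3 mm step before rising, with no separate force reading.
- **Small punch:** the wrist camera puts its top at 99.5 mm (home is 100 mm), and both fixed views show the collar on the wood.
- **Other punches:** the large and medium punches measured unchanged. I only checked the flat punch by eye in the pictures, and it looks unmoved.
- **Stamp box, bench block and hammer:** the before and after locations agree within 3–5 mm, about the detector's own 4 mm error. I saw no movement in the pictures.
- **Failed check:** one ball fit, taken with the fingers almost touching the head, picked up fingertip pixels. I ignored it and used the earlier fits, which agreed with each other.

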